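Purge the specimen chamber, then hold its hatch at the red mark

TASK

Flush the white specimen chamber by working the orange-padded hand pump lever through at least three full strokes, pressing it all the way down and letting it come all the way back up each time, with the chamber's blue hatch still shut. Then swing the hatch up (the yellow handle at its front is for that) until its yellow pointer lines up with the red set arm on the dial, and finish while still holding it there with the gripper, because it falls shut if let go. Do not move the red arm, and leave the loose things on the bench where they are.

Things in the scene. Friction and masses are not known exactly. Their poses are not given: they have to be found in the camera images.
- chamber: Fixed white box (165 deep, 160 wide, 117 mm high) on a dark base 180 x 180 x 8 mm; blue hatch on top, white dial (radius 75 mm, at y = 84..88 mm) on its +y side. Origin: underside, 12 mm to -x of the base centre; x points from handle side to hinge, z up. Left or right of the pump, yaw up to 0.25 rad. The hinge line runs along its y through (75, 0, 125) mm.
- flap (a joint): Angle of the blue hatch, rad: 0 shut (level), grows as its free front edge swings up; limit 1.5. It weighs about 0.35 kg and falls shut when not held. Panel 160 x 158 x 7 mm.
- flap_handle (a point): Centre of the yellow handle: cylinder 30 mm long, 20 mm thick, axis parallel to the hinge and 185 mm from it, on a 12 mm wide neck; panel edge 35 mm behind. 125 mm above the bench when shut. Grip its two flat ends from above, fingers closing along the hinge direction; it may pivot between them as the hatch swings. The frame turns with the hatch (x to the hinge; z up when shut).
- flap_hinge (a point): Point on the hinge line at the middle of the hatch.
- flap_pointer (a point): Tip of the yellow pointer on the +y edge of the hatch, 118 mm from the hinge line, 106 mm to +y of the hatch's middle.
- mark (a joint): Angle of the red set arm, rad, on the same hinge line and scale as flap; set somewhere from 0.45 to 1.0 at the start, held by stiff friction. The hatch is at the mark when both joint values are equal.
- mark_tip (a point): Near the end of the red set arm, 118 mm from the hinge line, 122 mm to +y of the hatch's middle (red end plate 30 x 26 x 8 mm). When the hatch is at the mark, the yellow pointer is level with and beside this plate. The frame turns with the arm, x towards the hinge.
- pump: Fixed grey hand pump, base 150 x 85 x 10 mm, with an aluminium barrel. Origin: on its underside, between base centre and barrel (base centre 12 mm to +x); its x axis points from the lever's pad to its pivot, z up; yaw up to 0.25 rad. Lever pivot at (50, 0, 115) mm, axis along y.
- lever (a joint): Angle of the pump lever, rad: 0 fully up (at rest, sloping up towards the pad at 0.35 rad), 0.7 fully down on its stop (sloping down 0.35 rad). Sprung: it returns up by itself; the pad needs about 3 N to start and about 8 N to reach the stop.
- lever_pad (a point): Centre of the top face of the orange pad at the lever's free end (50 x 45 x 14 mm), 150 mm from the pivot and 7 mm above the lever's centre line; its top is about 173 mm above the bench when up and 70 mm when down. Press it from above.
- lever_pivot (a point): Pivot of the lever, at the middle.
- beaker: Bystander, leave alone: white plastic beaker, 64 mm across, 78 mm high. Origin: centre of underside.
- stopper: Bystander, leave alone: brown rubber stopper, 26 mm across and high. Origin: centre of underside.
- pen: Bystander, leave alone: white marker pen with blue cap, 117 mm long, lying. Origin: centre of underside.
- wax: Bystander, leave alone: cream block, 30 x 46 x 22 mm. Origin: centre of underside.
- vial: Bystander, leave alone: small vial with blue cap, 23 mm across, 48 mm high. Origin: centre of underside.

How it is judged:
On the way, in this order (a step that is already met when the one before it is completed fails the run):
1. first stroke: pump lever pressed fully down (joint over 0.6 rad), hatch still shut (value of joint lever above 0.6 rad and value of joint flap below 0.06 rad), for 0.05 s.
2. first stroke: lever let fully up again (joint under 0.1 rad), hatch still shut (value of joint lever below 0.1 rad and value of joint flap below 0.06 rad), for 0.05 s.
3. second stroke: pump lever pressed fully down (joint over 0.6 rad), hatch still shut (all of step 1), for 0.05 s.
4. second stroke: lever let fully up again (joint under 0.1 rad), hatch still shut (all of step 2), for 0.05 s.
5. third stroke: pump lever pressed fully down (joint over 0.6 rad), hatch still shut (all of step 3), for 0.05 s.
6. third stroke: lever let fully up again (joint under 0.1 rad), hatch still shut (all of step 4), for 0.05 s.
At the end, for the whole second after the job is handed in: The hatch stands still (under 0.1 rad/s) within 0.07 rad (4 degrees) of the red set arm, over 0.35 rad open, carried by the fingers (contact over 0.3 N) with no loose thing propping it, and the pump lever is fully up (under 0.1 rad) (angle between the x axis of flap_handle and the x axis of mark_tip, either way round below 0.07 rad and value of joint flap above 0.35 rad and velocity of joint flap between -0.1 and 0.1 rad/s and contact force between the fingers and flap above 0.3 N and value of joint lever below 0.1 rad and contact force between flap and beaker below 0.1 N and contact force between flap and stopper below 0.1 N and contact force between flap and pen below 0.1 N and contact force between flap and wax below 0.1 N and contact force between flap and vial below 0.1 N); the arm keeps its last pose, push and grip.
It fails at once if the red set arm is shifted by more than 8 mm (distance of mark_tip from where it was at the start of the episode above 0.008 m).
It fails at once if a loose bystander is moved more than 30 mm (distance of any of beaker, stopper, pen, wax, vial from where it was at the start of the episode above 0.03 m).
It also fails if it takes over 64 s, if anything falls off the work surface, if the arm or the gripper's body presses on something with over 40 N, if the wrist force passes 120 N, or if a joint passes its speed limit or range.

ROBOT

A 6-joint arm with a two-finger parallel gripper is mounted at the origin on a cart in front of the work surface, level with it; the furniture and walls round the work are solid. World frame = base frame: x ahead of the robot, y to its left, z up, the work surface at z = 0. Lengths are in m, angles in rad, forces in N, time in s.
With the tool pointing down it reaches from about 0.35 to 0.775 m from the base axis. Payload 7.3 kg.
Tool frame: the origin (TCP) lies midway between the tips of the shut fingers; the grasp point (between the pads) lies 19 mm behind it; z points along the fingers, y is the direction in which the jaws open and shut (so a half turn about z gives the same grasp; the last joint's range is limited). The gripper opens to 92 mm and grips with 3 to 60 N. Pads are 19 mm wide; open, the fingers measure 130 mm over their backs; the gripper's body (75 mm by 190 mm) begins 47 mm behind the grasp point.
Start: joints at [1.117, 0.342, 1.524, -0, 1.275, -0.146], TCP at [0.159, 0.5, 0.227] pointing down, gripper open.
Joint ranges: [-2.53, 2.53], [-0.77, 2.02], [0.04, 2.7], [-1, 4.14], [0.28, 2.66], [-3.11, 3.11]. Speed limits (rad/s): [2.57, 2.57, 3.14, 3.14, 3.14, 3.14].

INTERFACE

Orientations are given as [roll, pitch, yaw] about the fixed x, y, z axes, in that order (R = Rz(yaw) Ry(pitch) Rx(roll)).
In Python, from cell import status, eyes, job gives the robot as it stands.
- The arm moves only by the tool jog_arm, never from a script. Its argument "series" is a list of rows, each a list of 3 entries, a list of its own where there are three numbers: the gripper command: -1 is shut, 1 is fully open, values between are in proportion, then the shift along the tool's x, y, z in m, then the turn, a rotation vector about the tool's x, y, z in rad. In form: [[grip, [x, y, z], [ax, ay, az]], ...]. A call has 1 to 12 rows; each row is the pose to reach, as a shift and turn from the pose commanded when the call began, along the tool's axes at that moment; what a row does not reach only later rows make up. A row lasts 1/12 s, in which the tool goes at most 41.7 mm and 7.16 degrees, less where a joint would pass 70% of its speed; a pose out of reach is approached as far as the arm can. A call with a gripper value outside its range is refused whole. The fingers move at their own pace and stop on an object; "squeeze" is the grip in N (left out, the last holds). Time passes only in rows, so rows that repeat a pose let the fingers close. It gives the time, the measured TCP pose, the force and the opening at its end, in the units of the state.
- status.observe(): the state, without advancing time (a new reading comes with each control period).
- eyes.read_camera(name): name is "scene" or "top" or "wrist"; returns a dict with "img" (480x640x3 uint8, red, green, blue), "range_z" (480x640 float32, m along the optical axis (not along the pixel's ray), 0 where there is no reading), "camera_matrix" (3x3 intrinsics, pixels), "k1" (the pictures are not rectified: a ray, as slopes to the right and down, at radius r is drawn at 1 + k1 r^2 times it, then the intrinsics apply), "T" (4x4, takes a point from camera to world coordinates); the wrist camera has in their place "tool_from_camera" (4x4, takes a point from camera to tool coordinates, whose origin is the TCP and whose axes are the flange's). Camera axes: x right, y down, z forward; pixel columns grow to the right and rows downward; lengths in m; the calibration is good to about 2 mm. A picture is of the moment at which its call begins: read the wrist's pose just before it.
- job.hand_in(): hands the job in, once; it reports no verdict.
The state is a dict: "time": time; "qpos": joint angles; "qvel": joint speeds; "joint_efforts": joint torques, N m; "tool_pos": TCP position; "tool_rot": TCP orientation; "contact_force": force on the tool from outside, world axes, zero at the start; "torque": the same for the moment, N m; "opening": finger opening in m.
Only numpy, scipy, OpenCV 4.12 (cv2) and the standard library are available. Lean on these libraries where they do the work, as an engineer would, in place of code of your own. Each camera call takes 0.05 s, during which the arm holds its last target.

## Working session

There is one attempt and no reset: what is moved stays moved. The work goes in short steps, Python scripts to look and compute and a tool call to move; the robot and the scene stay as the last step left them, time stands still between calls to the robot, and variables do not carry over. Pictures are saved under pics/ and viewed, and the job is handed in when it is done.

Besides the shell and the picture viewer there is one more tool, called after "Emit:" as a command line: name --argument value ..., lists and objects as JSON in quotes. jog_arm: Moves the arm, as the interface text tells. Its arguments: {"type":"object","properties":{"series":{"type":"array","items":{"type":"array"}},"squeeze":{"type":"number"}},"required":["series"]}

```bash
mkdir -p pics; ls; cat > h.py <<'E'
import numpy as np,cv2
from cell import status,eyes,job
def snap(n,f):
    c=eyes.read_camera(n); cv2.imwrite('pics/'+f,cv2.cvtColor(c['img'],cv2.COLOR_RGB2BGR)); return c
def pts(c,T=None):
    K=np.array(c['camera_matrix']);k1=c['k1'];T=c['T'] if T is None else T
    v,u=np.mgrid[0:480,0:640]; 
    p=np.stack([u,v],-1).reshape(-1,1,2).astype(float)
    x=(p[:,0,0]-K[0,2])/K[0,0];y=(p[:,0,1]-K[1,2])/K[1,1]
    a,b=x.copy(),y.copy()
    for _ in range(15):
        s=1+k1*(a*a+b*b);a=x/s;b=y/s
    z=c['range_z'].reshape(-1)
    P=np.stack([a*z,b*z,z],-1)@np.array(T)[:3,:3].T+np.array(T)[:3,3]
    P[z<=0]=np.nan
    return P.reshape(480,640,3)
E
python3 - <<'E'
from h import *
for n in('scene','top'):
    c=snap(n,n+'0.png'); np.savez('pics/'+n+'0.npz',**{k:np.array(v) for k,v in c.items()}); print(n,c['camera_matrix'],c['k1'],c['T'])
print(status.observe())
E
```

```text
pics
scene [[494.57240001   0.         315.81873284]
 [  0.         494.57240001 232.69628246]
 [  0.           0.           1.        ]] -0.09709180090877068 [[ 0.81083113 -0.26879808  0.51990429 -0.05339175]
 [-0.58469779 -0.33239722  0.74002742 -0.85803604]
 [-0.02610321 -0.90402416 -0.42668366  0.59982028]
 [ 0.          0.          0.          1.        ]]
top [[517.07612638   0.         318.31433147]
 [  0.         517.07612638 234.21135355]
 [  0.           0.           1.        ]] -0.022912476278458348 [[ 0.40032645 -0.80143219  0.44434805 -0.16084715]
 [-0.91628632 -0.34342694  0.20610025 -0.358124  ]
 [-0.01257429 -0.48965742 -0.87182424  1.4898974 ]
 [ 0.          0.          0.          1.        ]]
{'time': 0.1, 'qpos': array([ 1.11699338e+00,  3.42649758e-01,  1.52491350e+00,  3.71096176e-07,
        1.27538191e+00, -1.46002336e-01]), 'qvel': array([-0.00068429, -0.00328688, -0.00296561, -0.00060451,  0.00018566,
        0.00096016]), 'joint_efforts': array([ 1.02261279e-04, -4.32009816e+01, -2.44693190e+01,  7.17887236e-02,
        5.27195900e-02, -2.28596576e-05]), 'tool_pos': array([0.15887874, 0.50001097, 0.22611895]), 'tool_rot': array([-3.14025459e+00, -1.97119608e-04,  2.83379180e+00]), 'contact_force': array([-0.21004342,  0.29635051,  0.04072159]), 'torque': array([ 0.05567492,  0.02291484, -0.02689874]), 'opening': 0.09171345632632442}
```

View pics/scene0.png

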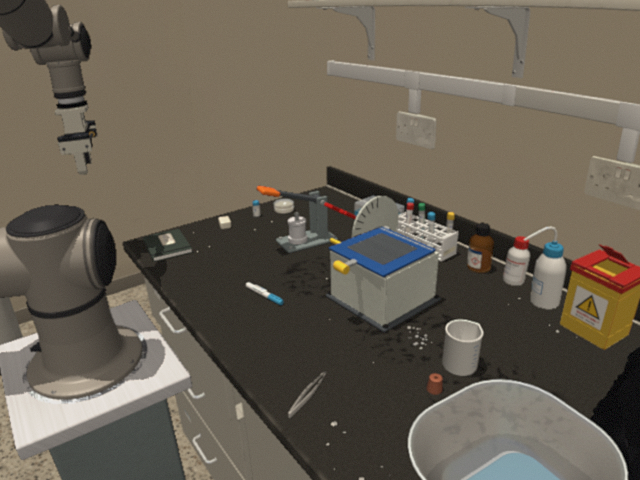

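View pics/top0.png

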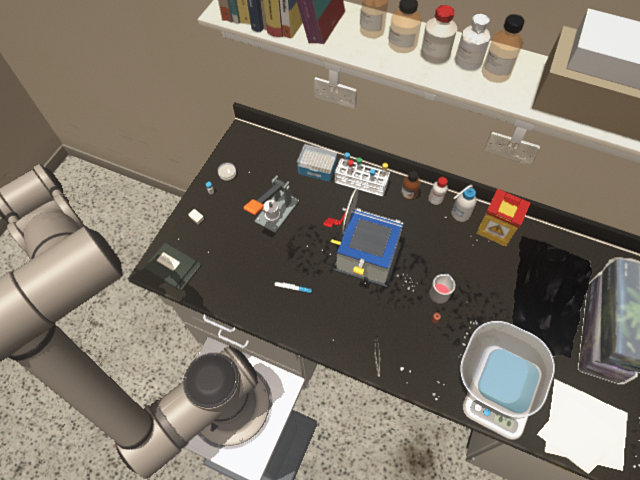

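The scene view shows the orange pad at about (268,190), the yellow handle at (342,266) and the red arm at (338,208). In the top view they are at (254,207), (360,269) and (333,222). I'll measure them next.

```bash
cat > m.py <<'E'
from h import *
for n in('scene','top'):
    c=dict(np.load(f'pics/{n}0.npz')); P=pts(c); hsv=cv2.cvtColor(c['img'],cv2.COLOR_RGB2HSV)
    H,S,V=[hsv[...,i].astype(int) for i in range(3)]
    for name,m in {'orange':(H>5)&(H<14)&(S>180)&(V>120),'red':((H<4)|(H>176))&(S>170)&(V>70),'yellow':(H>18)&(H<32)&(S>140)&(V>100),'blue':(H>100)&(H<120)&(S>150)&(V>60)}.items():
        k,l,st,ce=cv2.connectedComponentsWithStats(m.astype(np.uint8))
        for i in range(1,k):
            if st[i,4]>=12:
                q=P[l==i]; q=q[~np.isnan(q[:,0])]
                if len(q): print(n,name,st[i],ce[i].round(1),'med',np.median(q,0).round(4),'min',q.min(0).round(3),'max',q.max(0).round(3))
E
python3 m.py
```

```text
scene orange [257 186  23  10 137] [267.8 190.8] med [0.5169 0.156  0.172 ] min [0.5   0.145 0.158] max [0.546 0.189 0.181]
scene orange [630 279  10   6  14] [634.9 281.6] med [ 0.8372 -0.5923  0.139 ] min [ 0.823 -0.595  0.137] max [ 0.851 -0.589  0.141]
scene red [325 203  30  16 125] [339.4 210. ] med [ 0.5585 -0.0787  0.1857] min [ 0.533 -0.098 -0.005] max [0.85  0.337 0.203]
scene red [407 204   7   5  34] [409.9 205.9] med [ 0.832  -0.0274  0.1076] min [ 0.827 -0.035  0.101] max [ 0.844 -0.019  0.114]
scene red [514 237  15  12 128] [520.4 242.8] med [ 0.8773 -0.3275  0.1032] min [ 0.871 -0.34   0.089] max [ 0.897 -0.312  0.111]
scene red [ 570  246   70   47 1211] [607.9 268.9] med [ 0.8253 -0.5419  0.147 ] min [ 0.791 -0.595  0.129] max [ 0.895 -0.48   0.193]
scene yellow [447 212   8   8  54] [450.2 215.5] med [ 0.865  -0.1345  0.1076] min [ 0.858 -0.141  0.097] max [ 0.878 -0.124  0.115]
scene yellow [330 238  11   6  39] [334.3 240.6] med [ 0.5304 -0.0902  0.126 ] min [ 0.527 -0.109 -0.002] max [0.699 0.111 0.129]
scene yellow [333 260  16  14 146] [340.7 266.7] med [ 0.4
[... 1599 characters left out ...]
 -0.566  0.105] max [ 0.887 -0.515  0.198]
top yellow [478 215  39  31 420] [495.2 230.4] med [ 0.8016 -0.5302  0.0534] min [ 0.792 -0.583 -0.003] max [ 0.82  -0.482  0.126]
top yellow [491 227  11   7  35] [496.6 229.5] med [ 0.7999 -0.5343  0.0695] min [ 0.795 -0.55   0.059] max [ 0.805 -0.517  0.086]
top yellow [331 239  10   6  38] [335.4 241.5] med [ 0.5311 -0.0907  0.1246] min [ 0.524 -0.106 -0.004] max [ 0.604 -0.053  0.132]
top yellow [353 266  11   9  61] [358.1 270.2] med [ 0.4661 -0.1908  0.1321] min [ 0.459 -0.207  0.066] max [ 0.509 -0.176  0.139]
top blue [ 338  213   63   55 1022] [368.5 242.8] med [ 0.5549 -0.1883  0.1277] min [ 0.5   -0.264 -0.004] max [ 0.654 -0.085  0.138]
```

```bash
cat > m2.py <<'E'
from h import *
from scipy.optimize import least_squares
out={}
for n in('scene','top'):
    c=dict(np.load(f'pics/{n}0.npz')); P=pts(c); hsv=cv2.cvtColor(c['img'],cv2.COLOR_RGB2HSV)
    H,S,V=[hsv[...,i].astype(int) for i in range(3)]
    box=lambda m,lo,hi: P[m&np.all((P>lo)&(P<hi),-1)]
    # blue panel + dark mesh: anything at z .12-.132 near
    b=box((H>100)&(H<120)&(S>120)&(V>50),[.48,-.28,.118],[.68,-.09,.134])
    r=cv2.minAreaRect((b[:,:2]*1000).astype(np.float32)); print(n,'panel',r,b[:,2].mean())
    o=box((H>4)&(H<15)&(S>160)&(V>100),[.45,.1,.14],[.6,.22,.2])
    r2=cv2.minAreaRect((o[:,:2]*1000).astype(np.float32)); print(n,'pad',r2,np.percentile(o[:,2],[5,50,95]).round(4), o.mean(0).round(4))
    q=box((H>18)&(H<32)&(S>140)&(V>100),[.44,-.23,.1],[.49,-.16,.15]); print('handle',q.mean(0).round(4),q.min(0).round(4),q.max(0).round(4))
    g=box((H>18)&(H<32)&(S>140)&(V>100),[.51,-.12,.1],[.56,-.06,.15]); print('ptr',g.mean(0).round(4),g.min(0).round(4),g.max(0).round(4))
    d=box(((H<4)|(H>176))&(S>150)&(V>60),[.5,-.12,.12],[.68,-.05,.25])
    print('red',d.mean(0).round(4),d.min(0).round(4),d.max(0).round(4))
    np.save(f'pics/red_{n}.npy',d)
    # lever/pump grey points
    g=box(S<90,[.48,.05,.135],[.72,.25,.2]); print('pumpgrey',len(g))
E
python3 m2.py
```

```text
scene panel ((584.3060913085938, -185.26840209960938), (159.7834014892578, 162.9908905029297), 3.1813035011291504) 0.12762984038349123
scene pad ((526.2802734375, 167.23294067382812), (42.083778381347656, 52.03630065917969), 86.85518646240234) [0.1595 0.1711 0.1792] [0.5199 0.1611 0.1707]
handle [ 0.4679 -0.1969  0.1286] [ 0.4602 -0.2092  0.1156] [ 0.48   -0.1768  0.1356]
ptr [ 0.5305 -0.0935  0.1259] [ 0.5268 -0.1087  0.1199] [ 0.536  -0.0802  0.1289]
red [ 0.5555 -0.0815  0.1872] [ 0.5328 -0.0984  0.1644] [ 0.5868 -0.0561  0.2027]
pumpgrey 124
top panel ((583.5822143554688, -183.19406127929688), (163.59854125976562, 156.90206909179688), 3.9173195362091064) 0.1275968035745812
top pad ((522.4996337890625, 171.9461669921875), (43.91374206542969, 50.62693786621094), 85.72002410888672) [0.1634 0.1729 0.1808] [0.5207 0.1711 0.1728]
handle [ 0.467  -0.1908  0.132 ] [ 0.4589 -0.2069  0.1213] [ 0.4775 -0.1765  0.1395]
ptr [ 0.5296 -0.0936  0.1264] [ 0.5237 -0.1064  0.1211] [ 0.5348 -0.0798  0.1318]
red [ 0.5579 -0.0726  0.1877] [ 0.5294 -0.0947  0.1477] [ 0.6179 -0.0512  0.2072]
pumpgrey 117
```

```bash
cat > m3.py <<'E'
from h import *
yaw=.06; hinge=np.array([.468,-.191,.125])+.185*np.array([np.cos(yaw),np.sin(yaw),0]); print(hinge)
R=np.array([[np.cos(yaw),-np.sin(yaw),0],[np.sin(yaw),np.cos(yaw),0],[0,0,1]])
for n in('scene','top'):
    d=(np.load(f'pics/red_{n}.npy')-hinge)@R
    r=np.hypot(d[:,0],d[:,2]); a=np.arctan2(d[:,2],-d[:,0]); 
    for lo,hi in((.03,.1),(.1,.14),(.08,.14)):
        k=(r>lo)&(r<hi); print(n,lo,hi,k.sum(),np.median(a[k]).round(3),a[k].mean().round(3),a[k].std().round(3),'y',np.median(d[k,1]).round(3),'r',r[k].max() if k.any() else 0)
c=dict(np.load('pics/top0.npz')); im=cv2.cvtColor(c['img'],cv2.COLOR_RGB2BGR)
cv2.imwrite('pics/topz.png',cv2.resize(im[150:300,190:410],None,fx=3.6,fy=3.6,interpolation=cv2.INTER_CUBIC))
E
python3 m3.py
```

```text
[ 0.6526671  -0.17990666  0.125     ]
scene 0.03 0.1 31 0.602 0.604 0.026 y 0.09 r 0.09929114764200964
scene 0.1 0.14 93 0.598 0.599 0.02 y 0.109 r 0.1363069013455389
scene 0.08 0.14 117 0.601 0.6 0.022 y 0.108 r 0.1363069013455389
top 0.03 0.1 35 0.629 0.634 0.025 y 0.097 r 0.09948314890766469
top 0.1 0.14 83 0.617 0.614 0.023 y 0.118 r 0.1385340380867457
top 0.08 0.14 109 0.619 0.617 0.022 y 0.115 r 0.1385340380867457
```

View pics/topz.png

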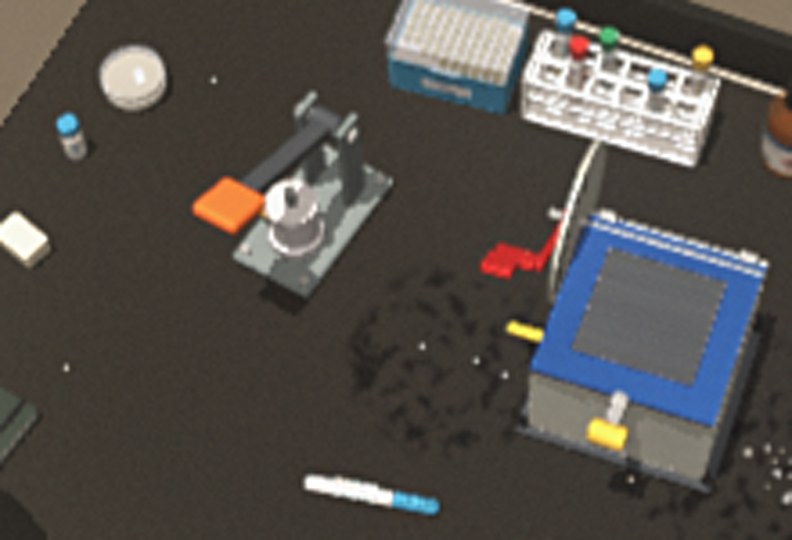

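The zoomed view shows the pump with its lever up and the pad at (230,203). The hatch is shut, and the red arm sits at about 0.6 rad. Next I'll move over the pad with the fingers shut.

Emit:
jog_arm --series '[[-1,[-0.445,-0.204,0],[0,0,-0.307]],[-1,[-0.445,-0.204,0],[0,0,-0.307]],[-1,[-0.445,-0.204,0],[0,0,-0.307]],[-1,[-0.445,-0.204,0],[0,0,-0.307]],[-1,[-0.445,-0.204,0],[0,0,-0.307]],[-1,[-0.445,-0.204,0],[0,0,-0.307]],[-1,[-0.445,-0.204,0],[0,0,-0.307]],[-1,[-0.445,-0.204,0],[0,0,-0.307]],[-1,[-0.445,-0.204,0],[0,0,-0.307]],[-1,[-0.445,-0.204,0],[0,0,-0.307]],[-1,[-0.445,-0.204,0],[0,0,-0.307]],[-1,[-0.445,-0.204,0],[0,0,-0.307]]]'

```text
time: 1.1
tool_pos: [0.5225, 0.1692, 0.2264]
tool_rot: [3.142, -0.001, 3.14]
contact_force: [1.2, 0.3, -0.4]
opening: 0.0163
```

```bash
python3 - <<'E'
from h import *
s=status.observe(); print({k:np.round(s[k],3) for k in s if k in('time','tool_pos','tool_rot','contact_force','opening','qpos')})
snap('wrist','w1.png');snap('scene','s1.png')
E
```

```text
{'time': np.float64(1.1), 'qpos': array([ 0.174,  0.387,  1.457,  0.   ,  1.298, -1.396]), 'tool_pos': array([0.522, 0.169, 0.226]), 'tool_rot': array([ 3.142e+00, -1.000e-03,  3.140e+00]), 'contact_force': array([ 1.155,  0.315, -0.4  ]), 'opening': np.float64(0.016)}
```

View pics/w1.png

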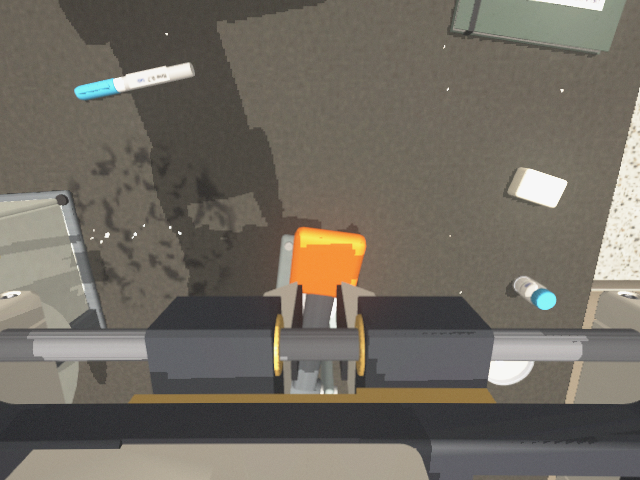

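View pics/s1.png

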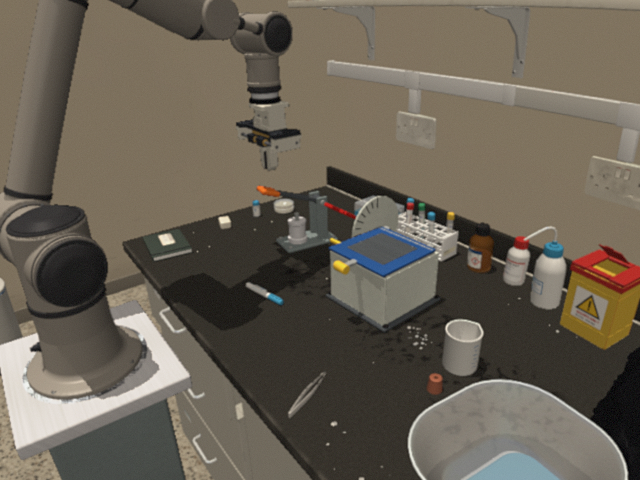

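The wrist view shows the pad at (328,262), just ahead of the fingers in the image. I'll measure it from here too.

```bash
cat >> h.py <<'E'
from scipy.spatial.transform import Rotation as Rr
def wristT(c,s):
    T=np.eye(4);T[:3,:3]=Rr.from_euler('xyz',s['tool_rot']).as_matrix();T[:3,3]=s['tool_pos']; return T@np.array(c['tool_from_camera'])
E
python3 - <<'E'
from h import *
s=status.observe();c=eyes.read_camera('wrist');P=pts(c,wristT(c,s))
h=cv2.cvtColor(c['img'],cv2.COLOR_RGB2HSV);H,S,V=[h[...,i].astype(int) for i in range(3)]
m=(H>4)&(H<15)&(S>200)&(V>225)&np.all((P>[.4,.1,.13])&(P<[.6,.25,.2]),-1)
q=P[m];print(len(q),q.mean(0),q.min(0),q.max(0));print(cv2.minAreaRect((q[:,:2]*1000).astype(np.float32)))
print(P[262,328],P[300,318],P[372,307])
E
```

```text
17 [0.51972506 0.16937964 0.17194205] [0.49989799 0.1490352  0.16527651] [0.53715354 0.19479114 0.17715152]
((518.1668090820312, 172.9696044921875), (43.24339294433594, 38.70981216430664), 82.6001205444336)
[0.52087201 0.17140181 0.17273325] [0.55352385 0.16477423 0.15924103] [0.52956095 0.16127633 0.2706247 ]
```

Emit:
jog_arm --series '[[-1,[0.003,0.001,0.035],[0,0,0]],[-1,[0.003,0.001,0.055],[0,0,0]],[-1,[0.003,0.001,0.08],[0,0,0]],[-1,[0.003,0.001,0.105],[0,0,0]],[-1,[0.003,0.001,0.13],[0,0,0]],[-1,[0.003,0.001,0.152],[0,0,0]],[-1,[0.003,0.001,0.152],[0,0,0]],[-1,[0.003,0.001,0.152],[0,0,0]]]' --squeeze 20

```text
time: 1.92
tool_pos: [0.5172, 0.1733, 0.0747]
tool_rot: [3.141, -0.001, -3.141]
contact_force: [-2.5, 0.3, 7.7]
opening: 0.0002
```

```bash
python3 - <<'E'
from h import *
c=snap('scene','s2.png');c=snap('wrist','w2.png')
s=status.observe();print(s['tool_pos'],s['contact_force'])
E
```

```text
[0.51696625 0.17334504 0.07532417] [-3.35948634  0.24893719  6.2608702 ]
```

View pics/s2.png

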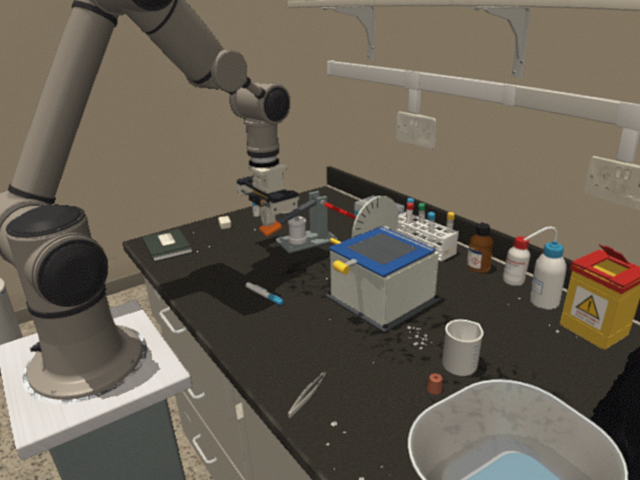

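The lever is down with the pad at (270,230). I'll check the pad's height, and press 2 mm further to have margin.

```bash
python3 - <<'E'
from h import *
c=eyes.read_camera('scene');P=pts(c);h=cv2.cvtColor(c['img'],cv2.COLOR_RGB2HSV);H,S,V=[h[...,i].astype(int) for i in range(3)]
m=(H>4)&(H<15)&(S>170)&(V>100)&np.all((P>[.4,.1,.02])&(P<[.6,.25,.2]),-1)
q=P[m];print(len(q),q.mean(0),q.min(0),q.max(0))
E
```

```text
162 [0.51718597 0.16033414 0.0689298 ] [0.49703289 0.1451102  0.0541469 ] [0.54234888 0.19639953 0.07949711]
```

Emit:
jog_arm --series '[[-1,[0,0,0.003],[0,0,0]],[-1,[0,0,0.003],[0,0,0]],[-1,[0,0,0.003],[0,0,0]]]'

```text
time: 2.32
tool_pos: [0.5176, 0.1733, 0.0729]
tool_rot: [3.141, 0.001, -3.141]
contact_force: [-2.9, -0.8, 9.1]
opening: 0.0005
```

Emit:
jog_arm --series '[[-1,[0,0,-0.03],[0,0,0]],[-1,[0,0,-0.06],[0,0,0]],[-1,[0,0,-0.09],[0,0,0]],[-1,[0,0,-0.12],[0,0,0]],[-1,[0,0,-0.135],[0,0,0]],[-1,[0,0,-0.135],[0,0,0]],[-1,[0,0,-0.135],[0,0,0]],[-1,[0,0,-0.135],[0,0,0]]]'

```text
time: 2.98
tool_pos: [0.517, 0.1726, 0.2056]
tool_rot: [-3.141, -0.002, -3.142]
contact_force: [-0.1, -0.8, 0.6]
opening: 0.0005
```

```bash
cat > pad.py <<'E'
from h import *
c=snap('scene','last.png');P=pts(c);h=cv2.cvtColor(c['img'],cv2.COLOR_RGB2HSV);H,S,V=[h[...,i].astype(int) for i in range(3)]
m=(H>4)&(H<15)&(S>170)&(V>100)&np.all((P>[.4,.1,.02])&(P<[.6,.25,.2]),-1)
q=P[m];print(len(q),q.mean(0),q.min(0),q.max(0)); s=status.observe();print(s['tool_pos'],s['contact_force'])
E
python3 pad.py
```

```text
137 [0.51883749 0.15884328 0.17069726] [0.49832888 0.14543644 0.15672905] [0.55222561 0.18708663 0.18021336]
[0.51709106 0.17245361 0.2052817 ] [-0.68863684 -0.78044938  0.35109437]
```

Stroke 1 worked: the pad went to the stop and came fully back, at 0.171 as before. Next is stroke 2.

Emit:
jog_arm --series '[[-1,[0,0,0.03],[0,0,0]],[-1,[0,0,0.055],[0,0,0]],[-1,[0,0,0.08],[0,0,0]],[-1,[0,0,0.105],[0,0,0]],[-1,[0,0,0.125],[0,0,0]],[-1,[0,0,0.135],[0,0,0]],[-1,[0,0,0.135],[0,0,0]],[-1,[0,0,0.135],[0,0,0]],[-1,[0,0,0.135],[0,0,0]]]'

```text
time: 3.78
tool_pos: [0.5186, 0.1722, 0.072]
tool_rot: [3.142, 0.001, 3.141]
contact_force: [-1.3, 0.4, 11.2]
opening: 0.0004
```

```bash
python3 pad.py
```

```text
161 [0.5185511  0.16031162 0.06508586] [0.49908744 0.1451318  0.05119545] [0.55185915 0.19345616 0.07745776]
[0.51856423 0.17217941 0.07205137] [-1.3212648  -1.39994682 11.31004234]
```

Emit:
jog_arm --series '[[-1,[0,0,-0.03],[0,0,0]],[-1,[0,0,-0.06],[0,0,0]],[-1,[0,0,-0.09],[0,0,0]],[-1,[0,0,-0.12],[0,0,0]],[-1,[0,0,-0.135],[0,0,0]],[-1,[0,0,-0.135],[0,0,0]],[-1,[0,0,-0.135],[0,0,0]],[-1,[0,0,-0.135],[0,0,0]]]'

```text
time: 4.5
tool_pos: [0.5172, 0.172, 0.2047]
tool_rot: [-3.141, -0.004, 3.141]
contact_force: [-0.5, -0.3, -0.2]
opening: 0.0006
```

```bash
python3 pad.py
```

```text
136 [0.51880928 0.15850863 0.1706601 ] [0.4986779  0.14533714 0.15560472] [0.54452988 0.188105   0.180054  ]
[0.51719895 0.17199361 0.20454983] [ 0.32481022 -0.21781899 -0.34871243]
```

Emit:
jog_arm --series '[[-1,[0,0,0.03],[0,0,0]],[-1,[0,0,0.055],[0,0,0]],[-1,[0,0,0.08],[0,0,0]],[-1,[0,0,0.105],[0,0,0]],[-1,[0,0,0.125],[0,0,0]],[-1,[0,0,0.135],[0,0,0]],[-1,[0,0,0.135],[0,0,0]],[-1,[0,0,0.135],[0,0,0]],[-1,[0,0,0.135],[0,0,0]]]'

```text
time: 5.3
tool_pos: [0.5186, 0.172, 0.0719]
tool_rot: [-3.141, 0.001, 3.141]
contact_force: [-1.4, -1.7, 11.7]
opening: 0.0004
```

```bash
python3 pad.py
```

```text
163 [0.51871025 0.16001423 0.06529708] [0.50027958 0.14477179 0.05273197] [0.55316585 0.19287423 0.07775303]
[0.51857388 0.17202433 0.07194471] [-0.68746229 -1.14298035 12.64441904]
```

Emit:
jog_arm --series '[[-1,[0,0,-0.03],[0,0,0]],[-1,[0,0,-0.06],[0,0,0]],[-1,[0,0,-0.09],[0,0,0]],[-1,[0,0,-0.12],[0,0,0]],[-1,[0,0,-0.15],[0,0,0]],[-1,[0,0,-0.18],[0,0,0]],[-1,[0,0,-0.18],[0,0,0]],[-1,[0,0,-0.18],[0,0,0]]]'

```text
time: 6.02
tool_pos: [0.5186, 0.1722, 0.2518]
tool_rot: [3.141, 0.001, 3.141]
contact_force: [-0.1, -0.1, -1.1]
opening: 0.0004
```

```bash
python3 pad.py
```

```text
142 [0.51860751 0.15977226 0.17078052] [0.49790189 0.14383509 0.15430418] [0.54495163 0.18833156 0.18041965]
[0.51779857 0.17201245 0.25031692] [-0.51476157  0.1391606  -0.4652279 ]
```

All three strokes were full. Next I'll move over the handle and open the jaws.

Emit:
jog_arm --series '[[-0.5,[0.05,-0.03,0],[0,0,0]],[0,[0.05,-0.1,0],[0,0,-0.03]],[0.5,[0.05,-0.363,0],[0,0,-0.06]],[0.5,[0.05,-0.363,0],[0,0,-0.06]],[0.5,[0.05,-0.363,0],[0,0,-0.06]],[0.5,[0.05,-0.363,0],[0,0,-0.06]],[0.5,[0.05,-0.363,0],[0,0,-0.06]],[0.5,[0.05,-0.363,0],[0,0,-0.06]],[0.5,[0.05,-0.363,0],[0,0,-0.06]],[0.5,[0.05,-0.363,0],[0,0,-0.06]],[0.5,[0.05,-0.363,0],[0,0,-0.06]],[0.5,[0.05,-0.363,0],[0,0,-0.06]]]'

```text
time: 7.07
tool_pos: [0.4672, -0.1903, 0.2497]
tool_rot: [3.139, -0.003, -3.084]
contact_force: [-0.1, 0.6, -0.5]
opening: 0.0684
```

```bash
cat > hd.py <<'E'
from h import *
s=status.observe();c=snap('wrist','w3.png');P=pts(c,wristT(c,s));print(s['tool_pos'],s['tool_rot'],s['opening'])
h=cv2.cvtColor(c['img'],cv2.COLOR_RGB2HSV);H,S,V=[h[...,i].astype(int) for i in range(3)]
m=(H>18)&(H<33)&(S>140)&(V>90)&np.all((P>[.43,-.24,.1])&(P<[.5,-.15,.15]),-1)
q=P[m];print(len(q),q.mean(0),q.min(0),q.max(0));print(cv2.minAreaRect((q[:,:2]*1000).astype(np.float32)))
print(np.argwhere(m).mean(0))
E
python3 hd.py
```

```text
[ 0.46722437 -0.19030145  0.2497152 ] [ 3.13860179 -0.00319964 -3.08391499] 0.06840983367315528
805 [ 0.46686026 -0.19237453  0.13148569] [ 0.45822382 -0.20771643  0.12426723] [ 0.47776734 -0.17724514  0.13554095]
((468.1127014160156, -192.4793701171875), (18.786754608154297, 29.610950469970703), 3.509589433670044)
[239.98881988 317.27204969]
```

View pics/w3.png

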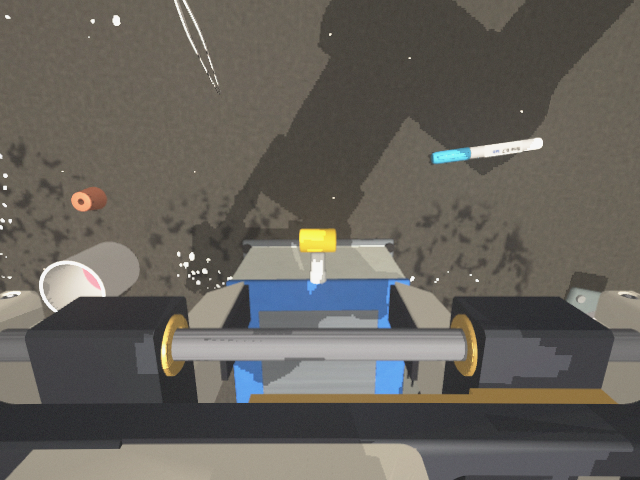

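The wrist view shows the handle at (317,240), centred between the open fingers. The lateral error is about 2 mm. Next I'll go down and grip.

Emit:
jog_arm --series '[[0.5,[-0.001,-0.002,0.03],[0,0,0]],[0.5,[-0.001,-0.002,0.06],[0,0,0]],[0.5,[-0.001,-0.002,0.09],[0,0,0]],[0.5,[-0.001,-0.002,0.115],[0,0,0]],[0.5,[-0.001,-0.002,0.142],[0,0,0]],[0.5,[-0.001,-0.002,0.142],[0,0,0]],[-0.4,[-0.001,-0.002,0.142],[0,0,0]],[-0.6,[-0.001,-0.002,0.142],[0,0,0]],[-1,[-0.001,-0.002,0.142],[0,0,0]],[-1,[-0.001,-0.002,0.142],[0,0,0]],[-1,[-0.001,-0.002,0.142],[0,0,0]],[-1,[-0.001,-0.002,0.142],[0,0,0]]]' --squeeze 25

```text
time: 8.12
tool_pos: [0.4695, -0.1929, 0.1105]
tool_rot: [-3.141, 0.001, -3.083]
contact_force: [-0.3, 2.0, 1.3]
opening: 0.0333
```

```bash
python3 - <<'E'
from h import *
s=status.observe();print(s['tool_pos'],s['tool_rot'],s['opening'],s['contact_force'],s['torque'])
snap('scene','s4.png');snap('wrist','w4.png')
# arc in tool axes from current commanded pose; hinge along tool -x (approx), up = -z
for t in np.arange(.05,.66,.05): print(round(t,2),'x',round(-.185*(1-np.cos(t)),4),'z',round(-.185*np.sin(t),4))
E
```

```text
[ 0.469488   -0.19291829  0.11051287] [-3.14093686e+00  1.34366309e-03 -3.08252463e+00] 0.03331460031997471 [-0.27463103  2.02128581  1.32720595] [0.96455286 0.02053374 0.02916768]
0.05 x -0.0002 z -0.0092
0.1 x -0.0009 z -0.0185
0.15 x -0.0021 z -0.0276
0.2 x -0.0037 z -0.0368
0.25 x -0.0058 z -0.0458
0.3 x -0.0083 z -0.0547
0.35 x -0.0112 z -0.0634
0.4 x -0.0146 z -0.072
0.45 x -0.0184 z -0.0805
0.5 x -0.0226 z -0.0887
0.55 x -0.0273 z -0.0967
0.6 x -0.0323 z -0.1045
0.65 x -0.0377 z -0.112
```

View pics/w4.png

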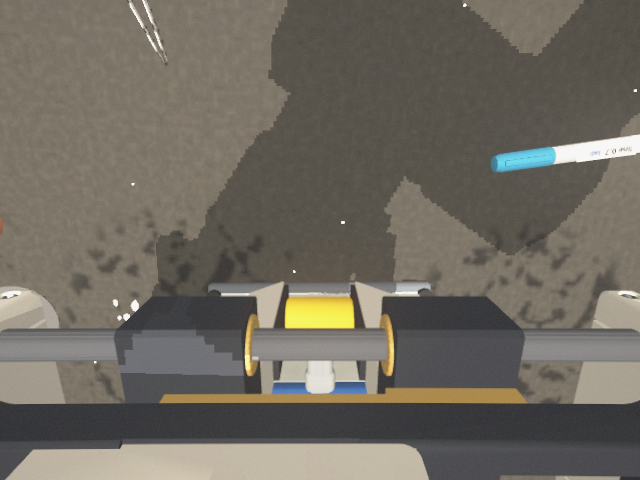

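The handle is between the pads at (320,312). The opening reads 33 mm against a 30 mm handle, so the fingers may still be closing.

Emit:
jog_arm --series '[[-1,[0,0,0],[0,0,0]],[-1,[0,0,0],[0,0,0]],[-1,[0,0,0],[0,0,0]],[-1,[0,0,0],[0,0,0]]]'

```text
time: 8.55
tool_pos: [0.4693, -0.1911, 0.1104]
tool_rot: [3.139, 0.001, -3.083]
contact_force: [0.4, 8.2, 6.1]
opening: 0.0299
```

Emit:
jog_arm --series '[[-1,[0,0.0015,-0.009],[0,0,0]],[-1,[-0.001,0.0015,-0.018],[0,0,0]],[-1,[-0.002,0.0015,-0.028],[0,0,0]],[-1,[-0.004,0.0015,-0.037],[0,0,0]],[-1,[-0.006,0.0015,-0.046],[0,0,0]],[-1,[-0.008,0.0015,-0.055],[0,0,0]],[-1,[-0.011,0.0015,-0.063],[0,0,0]],[-1,[-0.015,0.0015,-0.072],[0,0,0]],[-1,[-0.018,0.0015,-0.08],[0,0,0]],[-1,[-0.023,0.0015,-0.089],[0,0,0]],[-1,[-0.023,0.0015,-0.089],[0,0,0]],[-1,[-0.023,0.0015,-0.089],[0,0,0]]]'

```text
time: 9.55
tool_pos: [0.4916, -0.1897, 0.1991]
tool_rot: [3.141, -0.001, -3.082]
contact_force: [-3.9, 2.3, 0.3]
opening: 0.0296
```

```bash
cat > ang.py <<'E'
from h import *
import sys
yaw=.06; hinge=np.array([.468,-.1925,.125])+.185*np.array([np.cos(yaw),np.sin(yaw),0])
R=np.array([[np.cos(yaw),-np.sin(yaw),0],[np.sin(yaw),np.cos(yaw),0],[0,0,1]])
s=status.observe();print(s['tool_pos'],s['tool_rot'],s['opening'],s['contact_force'])
for n in('scene','top'):
    c=snap(n,f'{n}_{sys.argv[1]}.png');P=(pts(c)-hinge)@R;h=cv2.cvtColor(c['img'],cv2.COLOR_RGB2HSV);H,S,V=[h[...,i].astype(int) for i in range(3)]
    r=np.hypot(P[...,0],P[...,2]);a=np.arctan2(P[...,2],-P[...,0]);y=P[...,1]
    for nm,m,lo,hi,ylo,yhi in(('red',((H<4)|(H>176))&(S>150)&(V>60),.1,.14,.09,.15),('ptr',(H>18)&(H<33)&(S>140)&(V>90),.1,.135,.07,.12),('handle',(H>18)&(H<33)&(S>140)&(V>90),.16,.21,-.03,.03),('blue',(H>100)&(H<120)&(S>120)&(V>50),.08,.155,-.085,.085)):
        k=m&(r>lo)&(r<hi)&(y>ylo)&(y<yhi)&(a>-.1)&(a<1.3)
        if k.any():
            extra=''
            if nm=='blue' and k.sum()>20:
                q=P[k];cc=q-q.mean(0);nv=np.linalg.svd(cc,full_matrices=False)[2][2];nv*=np.sign(nv[2]);extra=f'plane angle {np.arctan2(nv[0],nv[2]):.3f} nv {nv.round(3)}'
            print(n,nm,k.sum(),'ang med %.3f mean %.3f sd %.3f'%(np.median(a[k]),a[k].mean(),a[k].std()),'r %.3f y %.3f'%(r[k].mean(),y[k].mean()),extra)
    im=cv2.cvtColor(c['img'],cv2.COLOR_RGB2BGR)
    z=im[150:300,280:460] if n=='scene' else im[180:300,280:420]
    cv2.imwrite(f'pics/{n}z_{sys.argv[1]}.png',cv2.resize(z,None,fx=4,fy=4,interpolation=cv2.INTER_CUBIC))
E
python3 ang.py a
```

```text
[ 0.49159902 -0.18965111  0.19905146] [ 3.14125284e+00 -8.83497032e-04 -3.08203281e+00] 0.029585195259869128 [-3.94588883  2.25822963  0.32829437]
scene red 34 ang med 0.595 mean 0.597 sd 0.018 r 0.132 y 0.120 
scene handle 96 ang med 0.502 mean 0.503 sd 0.028 r 0.190 y 0.001 
scene blue 172 ang med 0.519 mean 0.520 sd 0.015 r 0.130 y -0.058 plane angle 0.468 nv [ 0.451 -0.016  0.892]
top handle 31 ang med 0.509 mean 0.507 sd 0.015 r 0.191 y 0.004 
top blue 15 ang med 0.526 mean 0.525 sd 0.014 r 0.117 y 0.065
```

View pics/scenez_a.png

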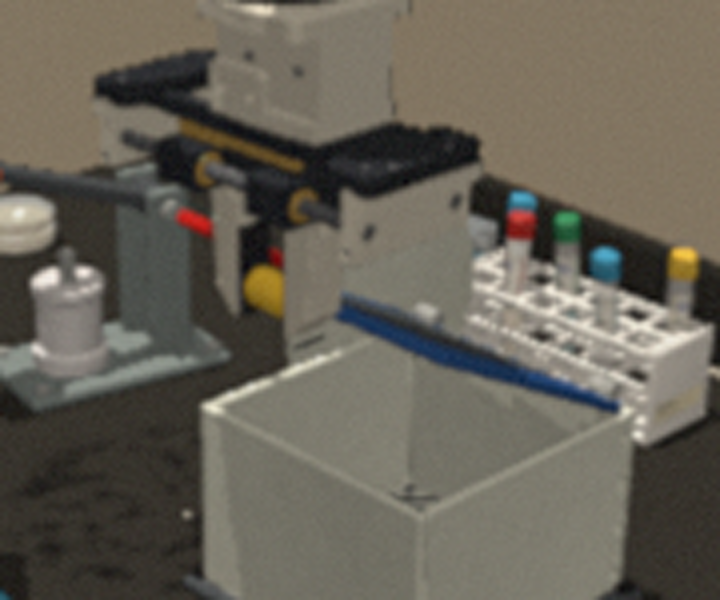

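View pics/topz_a.png

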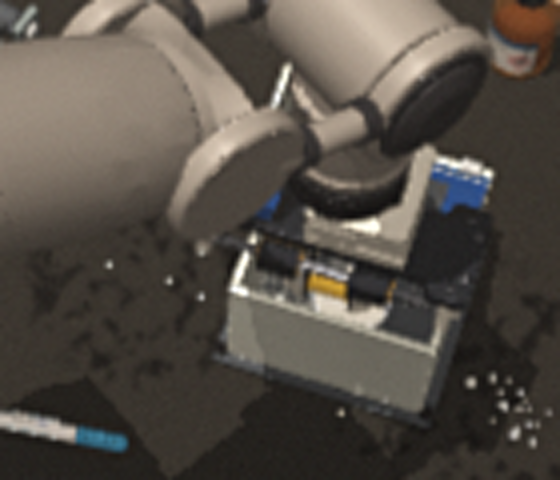

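The hatch is at about 0.50 rad by both the cameras and the tool motion. The set arm reads about 0.60, with a possible bias because the cameras mostly see its top face. I'll refine that from the first pictures.

```bash
python3 - <<'E'
from h import *
yaw=.06; hinge=np.array([.468,-.1925,.125])+.185*np.array([np.cos(yaw),np.sin(yaw),0])
R=np.array([[np.cos(yaw),-np.sin(yaw),0],[np.sin(yaw),np.cos(yaw),0],[0,0,1]])
for n in('scene','top'):
    d=(np.load(f'pics/red_{n}.npy')-hinge)@R
    t=.6
    rad=-d[:,0]*np.cos(t)+d[:,2]*np.sin(t); per=d[:,0]*np.sin(t)+d[:,2]*np.cos(t)
    for lo,hi in((.04,.07),(.07,.098),(.105,.116),(.116,.127),(.127,.131),(.131,.14)):
        k=(rad>lo)&(rad<hi)
        if k.sum()>2: print(n,lo,hi,k.sum(),'per mm',np.percentile(per[k]*1000,[5,25,50,75,95]).round(1),'y',np.percentile(d[k,1]*1000,[5,50,95]).round(0))
    c=dict(np.load(f'pics/{n}0.npz'));P=(pts(c)-hinge)@R
    hsv=cv2.cvtColor(c['img'],cv2.COLOR_RGB2HSV);H,S,V=[hsv[...,i].astype(int) for i in range(3)]
    k=(H>18)&(H<33)&(S>140)&(V>90)&(P[...,0]>-.14)&(P[...,0]<-.1)&(abs(P[...,1]-.1)<.03)&(abs(P[...,2])<.02)
    q=P[k];print(n,'ptr z mm',np.percentile(q[:,2]*1000,[5,50,95]).round(1),'r',np.percentile(-q[:,0]*1000,[5,50,95]).round(0),'y',np.percentile(q[:,1]*1000,[5,50,95]).round(0))
    T=c['T'];print('cam local',((T[:3,3]-hinge)@R).round(2))
E
```

```text
scene 0.07 0.098 29 per mm [-2.8 -1.8  0.2  2.1  4.2] y [90. 91. 93.]
scene 0.105 0.116 29 per mm [-3.6 -2.7 -0.7  2.1  3.2] y [ 93. 108. 114.]
scene 0.116 0.127 11 per mm [-3.8 -2.1 -0.7  1.1  2.6] y [108. 110. 118.]
scene 0.127 0.131 9 per mm [-4.  -2.6 -0.7  2.2  2.9] y [109. 111. 125.]
scene 0.131 0.14 27 per mm [-3.3 -1.8 -0.   1.6  3.4] y [110. 120. 131.]
scene ptr z mm [-3.1  1.5  3.6] r [112. 117. 120.] y [ 82.  95. 105.]
cam local [-0.75 -0.63  0.47]
top 0.04 0.07 4 per mm [3.8 4.2 4.5 5.2 6.4] y [96. 97. 98.]
top 0.07 0.098 26 per mm [0.1 1.6 2.5 3.  4.3] y [ 93. 100. 128.]
top 0.105 0.116 26 per mm [-1.5  0.2  2.1  3.9  6. ] y [ 95. 115. 132.]
top 0.116 0.127 14 per mm [0.2 2.4 3.1 4.6 5.2] y [111. 124. 133.]
top 0.127 0.131 5 per mm [-3.6  1.6  3.9  4.1  4.1] y [112. 120. 131.]
top 0.131 0.14 21 per mm [-3.  -1.5  0.6  2.7  4.8] y [113. 124. 133.]
top ptr z mm [-3.5  1.   5.9] r [114. 117. 122.] y [ 83.  94. 108.]
cam local [-0.82 -0.13  1.36]
```

The end face of the plate is centred on 0.60 rad, so I'll swing 0.10 rad further.

Emit:
jog_arm --series '[[-1,[-0.005,0,-0.008],[0,0,0]],[-1,[-0.01,0,-0.016],[0,0,0]],[-1,[-0.01,0,-0.016],[0,0,0]],[-1,[-0.01,0,-0.016],[0,0,0]],[-1,[-0.01,0,-0.016],[0,0,0]]]'

```text
time: 10.07
tool_pos: [0.5017, -0.189, 0.2151]
tool_rot: [3.141, -0.001, -3.082]
contact_force: [-5.9, 3.4, 0.9]
opening: 0.0298
```

```bash
python3 ang.py b; python3 pad.py
```

```text
[ 0.50172948 -0.18898304  0.21508693] [ 3.14074634e+00 -9.70236843e-04 -3.08243076e+00] 0.02984703972371586 [-5.94939972  3.38329825  0.85228246]
scene red 42 ang med 0.595 mean 0.598 sd 0.018 r 0.130 y 0.118 
scene ptr 3 ang med 0.583 mean 0.584 sd 0.006 r 0.117 y 0.107 
scene handle 99 ang med 0.598 mean 0.600 sd 0.028 r 0.189 y 0.002 
scene blue 151 ang med 0.599 mean 0.600 sd 0.013 r 0.132 y -0.057 plane angle 0.617 nv [0.579 0.019 0.815]
top handle 40 ang med 0.611 mean 0.610 sd 0.018 r 0.192 y 0.004 
top blue 23 ang med 0.614 mean 0.614 sd 0.016 r 0.131 y 0.029 plane angle 0.583 nv [ 0.55  -0.021  0.835]
151 [0.51922732 0.16047691 0.17098133] [0.49854119 0.14604618 0.15467357] [0.54479106 0.19089329 0.18102328]
[ 0.50172382 -0.18898969  0.21508182] [-4.57593983  3.94992184  1.85334509]
```

View pics/scenez_b.png

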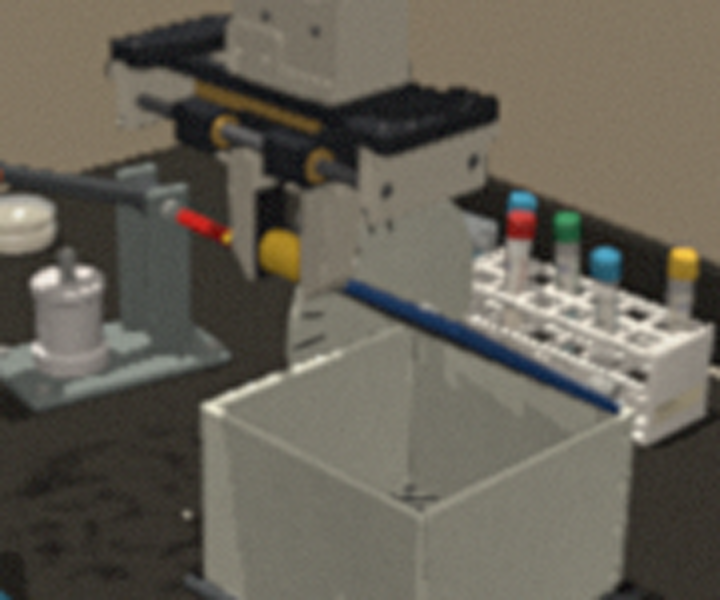

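The yellow pointer tip at (228,237) in the zoomed view sits right at the end of the red plate at (215,230). The flap reads about 0.60 against the mark's 0.60. The pose is steady, the lever is up and the red arm hasn't moved.

```bash
python3 -c "
from h import *
s=status.observe();print(s['time'],s['tool_pos'],abs(s['qvel']).max(),s['opening']);print(job.hand_in())"
```

```text
10.2167 [ 0.50172382 -0.18898969  0.21508182] 0.002717494432804119 0.029601133790964122
the job is handed in; nothing more can be done
None
```

I pumped the lever through three full strokes with the hatch shut, then gripped the yellow handle and swung the hatch up to the red arm. I handed the job in at 10.2 s with the gripper still holding it; no verdict was reported.

**Strokes:** the pad went from about 171 mm high down to 65–69 mm each time and came fully back up. Pressing force at the bottom was 9–12 N. On the first stroke I pressed 3 mm further after the 69 mm reading and did not measure the pad again.

**Hatch angle:** it reads about 0.60 rad from how far the gripper moved, and 0.58–0.61 from most camera readings. The flat-plane fits to the panel spread a little wider, 0.58–0.62.

**Red arm:** it reads about 0.60 rad and had not moved between the first and last pictures. In the last zoomed view the yellow pointer sits next to the red plate.

**At hand-in:** the arm was still, the fingers were 29.6 mm apart on the handle, and the lever was up with its pad at 171 mm. The top camera could no longer see the pointer or the red plate behind the arm. The scene camera caught only 3 pixels of the pointer, at 0.58 rad. I did not measure the loose items again at the end; the arm was not sent near them.

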